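# Prop the sprung dust flap of a jeweller's stock bin and take out the ingot

### The arm

A 6-joint arm with a two-finger parallel gripper is mounted at the origin on the work surface. World frame = base frame: x ahead of the robot, y to its left, z up, the work surface at z = 0. Lengths are in m, angles in rad, forces in N, time in s.
With the tool pointing down it reaches from about 0.35 to 0.85 m from the base axis. Payload 8.1 kg.
Tool frame: the origin (TCP) lies at the very end of the fingers, on their centre line; the grasp point (between the pads) lies 19 mm behind it; z points along the fingers, y is the line along which they close (so a half turn about z gives the same grasp; the last joint's range is limited). The gripper opens to 93 mm and grips with 3 to 60 N. Pads are 15 mm wide; open, the fingers measure 128 mm over their backs; the gripper's body (75 mm by 188 mm) begins 65 mm behind the grasp point.
Start: joints at [1.175, 0.13, 1.488, -0, 1.523, -0.085], TCP at [0.183, 0.571, 0.219] pointing down, gripper open.
Joint ranges: [-2.96, 2.96], [-0.89, 2.26], [0.02, 2.5], [-1.34, 4.48], [0, 2.73], [-2.66, 2.66]. Speed limits (rad/s): [2.39, 2.39, 2.79, 3.14, 3.14, 3.14].

### API

Orientations are given as a rotation vector (axis times angle).
In Python, from plant import monitor, eyes, ticket gives the robot as it stands.
- The arm moves only by the tool arm_command, never from a script. Its argument "deltas" is a list that holds one entry, the list of rows, each a list of 6 numbers: the shift along the world's x, y, z in cm, then the turn, a rotation vector about the world's x, y, z in degrees. In form: [[[tx, ty, tz, rx, ry, rz], ...]]. A call has 1 to 12 rows; each row shifts and turns the commanded pose from where the row before left it; what a row does not reach is not made up. A row lasts 1/12 s, in which the tool goes at most 41.7 mm and 7.16 degrees, less where a joint would pass 70% of its speed; a pose out of reach is approached as far as the arm can. A call is refused whole if a number of a shift passes 4.17 or a number of a turn 7.16, either way. A call with a gripper value outside its range is refused whole. "gripper" is the opening, from -1 (shut) to 1 (fully open), set as the call begins (left out, the last holds). The fingers move at their own pace and stop on an object; "squeeze" is the grip in N (left out, the last holds). Time passes only in rows, so rows that do not move let the fingers close. It gives the time, the measured TCP pose, the force, the opening and the grip force at its end, in the units of the state.
- monitor.read_state(): the state, without advancing time (a new reading comes with each control period).
- eyes.read_camera(name): name is "scene" or "top" or "wrist"; returns the picture (400x640x3 uint8, blue, green, red); there is no depth.
- eyes.camera_model(name): a dict with "fx", "fy", "cx", "cy" (pixels), "k1" (the pictures are not rectified: a ray, as slopes to the right and down, at radius r is drawn at 1 + k1 r^2 times it, then the intrinsics apply), "rvec" (rotation vector, rad) and "tvec" (3), from world to camera coordinates, as OpenCV has them. Camera axes: x right, y down, z forward; pixel columns grow to the right and rows downward; lengths in m; the calibration is good to about 2 mm. A picture is of the moment at which its call begins: read the wrist's pose just before it. camera_model takes no time and is no camera call; for the wrist camera it gives the pose at the moment of the call.
- ticket.close_job(): hands the job in; it is judged then, once.
The state is a dict: "t": time; "q": joint angles; "dq": joint speeds; "joint_torque": joint torques, N m; "tool_pos": TCP position; "orientation": TCP orientation; "force": force on the tool from outside, world axes, zero at the start; "wrist_torque": the same for the moment, N m; "opening": finger opening in m; "gripper_force": force on a finger pad.
Only numpy, scipy, OpenCV 4.12 (cv2) and the standard library are available. Lean on these libraries where they do the work, as an engineer would, in place of code of your own. Each camera call takes 0.05 s, during which the arm holds its last target. There are 200 camera calls.

### The job

Pry up the sprung dust flap of the stock bin with the wooden ring clamp and leave the clamp jammed under it as a prop, so that the flap stands well open by itself. Then take the bar-shaped ingot out of the bin, leaving the round button in there, and lay it flat on the middle of the steel bench block. Leave the flap propped, never let it snap shut, and do not disturb the block or the other things on the bench.

Things in the scene. Friction and masses are not known exactly. Their poses are not given: they have to be found in the camera images.
- bin: Fixed green bench-top stock bin, 175 (x) by 248 (y) by 110 mm (z): drawer case below, shallow open bin above. Origin at the centre of its underside, front at -x (it faces the robot's right), hinge at +x. Bin floor at z = 76, rim at 110; walls 4 mm. Inside: x -83.5 to +60, y -120 to +120. Contents lie at y from -95 to +15; above y = +45 it is empty (room for the prop, e.g. along y = +72).
- bin_floor_front (a point): Middle of the inside corner where the bin floor meets the front wall: (-83.5, 0, 76) mm in the bin's frame. A prop's foot pushed down and forward into this corner, anywhere along it, cannot slip. Axes as the bin.
- flap (a joint): Angle of the sheet-metal dust flap: 0 = shut, level on the rim; 1.6 rad = wide open. 246 wide, 3 thick, smooth below, about 110 g. Springs push it shut from any angle (0.12 N m shut, 0.22 wide open, plus its weight). The ring clamp, foot in the front corner, head under the flap, leaning about 40 degrees from level in the bin's x-z plane, holds it at about 1.25 rad, head 75 mm from the hinge.
- flap_lip (a point): Middle of the underside of the flap's front edge, 165 mm from the hinge; it moves with the flap. When shut it is 110 mm above the bench and 15 mm in front of the bin's front wall, so it can be pried up from below. Axes as the flap.
- flap_hinge (a point): Middle of the flap's hinge line, which runs along the bin's y at (62.5, 0, 110) mm in the bin's frame.
- clamp: Hardwood ring clamp, a plain bar 150 (x) by 28 (y) by 20 mm (z), about 85 g, both ends square with leather pads, brass band at the middle; loose on the bench. Origin at the centre of its underside, x along it; both ends are alike. A load on its end can turn it in the fingers.
- ingot: Cast bar-shaped silver ingot 60 (x) by 16 (y) by 14 mm (z), about 130 g, loose on the bin floor, long side roughly along the bin's x. Origin at the centre of its underside.
- button: Round silver casting button, 30 mm across, 11 high, loose on the bin floor beside the ingot, to be left in the bin. Origin at the centre of its underside.
- block: Steel bench block 80 by 80 by 24 mm high, 1.1 kg, loose on the bench. Origin at the centre of its underside; flat top 24 mm above it.
- stone: Bystander: sharpening stone in a flat wooden case, 75 by 150 by 24 mm.
- cup: Bystander: small black cup, 56 mm across, 35 high.
- burs: Bystander: round wooden bur stand, 60 mm across, 66 high with the burs.
Not all that is in view belongs to the job. Of the things like the clamp, leave any that is blue or turquoise; of the rest the larger one is meant.

How it is judged:
By the outcome, as a careful person would: the job done as asked, in the order asked, and still so for the second after the job is handed in, with the robot touching nothing.
It also fails if it takes over 61 s, if anything falls off the work surface, if the arm or the gripper's body presses on something with over 40 N, if the wrist force passes 120 N, or if a joint passes its speed limit or range.

## Working session

There is one attempt and no reset: what is moved stays moved. The work goes in short steps, Python scripts to look and compute and a tool call to move; the robot and the scene stay as the last step left them, time stands still between calls to the robot, and variables do not carry over. Pictures are saved under pics/ and viewed, at most 10 in all, crops included, and the job is handed in when it is done.

Besides the shell and the picture viewer there is one more tool, called after "Request:" by a JSON object that holds its "fn" and its "kwargs", one argument or row to a line. arm_command: Moves the arm, as the interface text tells. Its arguments: {"type":"object","properties":{"deltas":{"type":"array"},"gripper":{"type":"number"},"squeeze":{"type":"number"}},"required":["deltas"]}

```bash
ls; mkdir -p pics
cat > h.py <<'E'
import numpy as np, cv2
from plant import monitor, eyes, ticket
def cam(n):
    m=eyes.camera_model(n);R=cv2.Rodrigues(np.array(m["rvec"],float))[0];t=np.array(m["tvec"],float);return m,R,t
def ray(c,uv):
    m,R,t=c;d=np.array([(uv[0]-m["cx"])/m["fx"],(uv[1]-m["cy"])/m["fy"]]);s=d.copy()
    for _ in range(30): s=d/(1+m["k1"]*(s@s))
    return -R.T@t, R.T@np.array([s[0],s[1],1])
def onz(c,uv,z):
    o,d=ray(c,uv);return o+d*(z-o[2])/d[2]
def tri(c1,u1,c2,u2):
    o1,d1=ray(c1,u1);o2,d2=ray(c2,u2)
    d1/=np.linalg.norm(d1);d2/=np.linalg.norm(d2)
    s=np.linalg.lstsq(np.c_[d1,-d2],o2-o1,rcond=None)[0];a=o1+s[0]*d1;b=o2+s[1]*d2
    return (a+b)/2,np.linalg.norm(a-b)
def proj(c,p):
    m,R,t=c;x=R@np.array(p)+t;s=x[:2]/x[2];s=s*(1+m["k1"]*(s@s));return np.array([s[0]*m["fx"]+m["cx"],s[1]*m["fy"]+m["cy"]])
E
python3 - <<'E'
from h import *
a=eyes.read_camera("scene");b=eyes.read_camera("top")
cv2.imwrite("pics/scene0.png",a);cv2.imwrite("pics/top0.png",b)
for n in("scene","top","wrist"):
    c=cam(n);print(n,{k:np.round(v,3) for k,v in c[0].items()},-c[1].T@c[2])
s=monitor.read_state();print(s)
E
```

```text
pics
scene {'fx': np.float64(411.756), 'fy': np.float64(411.756), 'cx': np.float64(323.227), 'cy': np.float64(187.992), 'k1': np.float64(-0.095), 'rvec': array([ 2.244,  0.867, -0.325]), 'tvec': array([-0.353, -0.213,  1.366])} [ 0.98405068 -0.58982213  0.84855225]
top {'fx': np.float64(364.526), 'fy': np.float64(364.526), 'cx': np.float64(324.316), 'cy': np.float64(203.135), 'k1': np.float64(-0.006), 'rvec': array([ 2.131, -2.14 ,  0.174]), 'tvec': array([-0.052,  0.534,  0.997])} [ 0.36344261 -0.05492306  1.07054499]
wrist {'fx': np.float64(353.322), 'fy': np.float64(353.322), 'cx': np.float64(318.434), 'cy': np.float64(203.208), 'k1': np.float64(-0.072), 'rvec': array([-2.357, -1.719, -0.228]), 'tvec': array([-0.599, -0.031,  0.391])} [0.1143729  0.59303891 0.38447356]
{'t': 0.1, 'q': array([ 1.17463906e+00,  1.31075827e-01,  1.48919248e+00, -1.57331566e-05,
        1.52296615e+00, -8.54347796e-02]), 'dq': array([ 0.00024769, -0.00081856, -0.00392735, -0.00012583,  0.00058191,
        0.00052985]), 'joint_torque': array([-3.15934394e-04, -5.61337888e+01, -4.93095946e+01,  7.68787600e-02,
        2.90755142e-02, -4.99739667e-05]), 'tool_pos': array([0.18325415, 0.57079281, 0.21768605]), 'orientation': array([-4.86061063e-01, -3.10338182e+00,  2.51011372e-03]), 'force': array([0.79207504, 0.572793  , 0.74570461]), 'wrist_torque': array([-0.02443841,  0.06113653,  0.00928449]), 'gripper_force': 0.0, 'opening': 0.0927624905805995}
```

View pics/scene0.png

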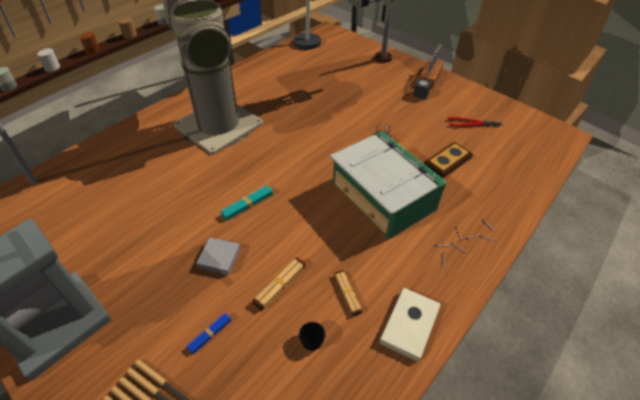

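View pics/top0.png

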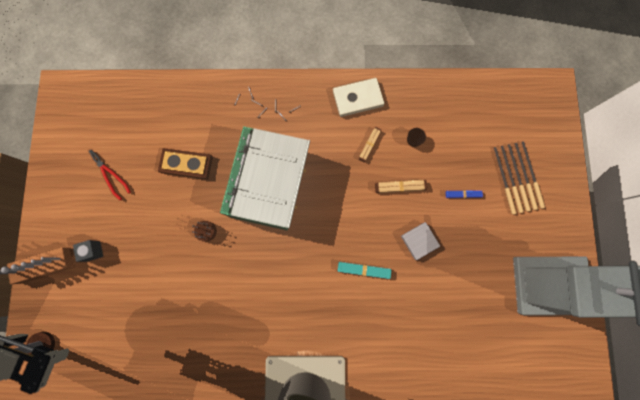

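The scene view shows the shut bin at about (388,182). There are four clamp-like things, given here by top-view pixels:
- wooden, long, at (402,186)
- wooden, short, at (370,145)
- turquoise at (365,270)
- blue at (464,195)

With the coloured two ruled out, the larger wooden one at (402,186) fits. I'll measure it and confirm it in a crop.

```bash
cat > m1.py <<'E'
from h import *
S=cv2.imread("pics/scene0.png");T=cv2.imread("pics/top0.png");cs=cam("scene");ct=cam("top")
def blob(img,mask,near):
    cs_,_=cv2.findContours(mask,cv2.RETR_EXTERNAL,cv2.CHAIN_APPROX_NONE)
    cs_=[c for c in cs_ if cv2.contourArea(c)>60]
    return min(cs_,key=lambda c:np.hypot(*(np.array(cv2.minAreaRect(c)[0])-near)))
def grow(c,uv,zs):pass
hT=cv2.cvtColor(T,cv2.COLOR_BGR2HSV);hS=cv2.cvtColor(S,cv2.COLOR_BGR2HSV)
for n,h,im,pts in(("top",hT,T,[(402,186),(370,145),(421,241),(275,180),(230,200)]),("scene",hS,S,[(279,283),(348,292),(218,257),(390,170),(430,180)])):
    for p in pts: print(n,p,h[p[1],p[0]],end=' ')
    print()
wood=lambda h:cv2.inRange(h,(12,60,150),(28,175,255))
gray=lambda h:cv2.inRange(h,(0,0,70),(180,60,255))
for nm,mk,pt,ps,z in(("clampL",wood,(402,186),(279,283),.02),("clampS",wood,(370,145),(348,292),.015),("block",gray,(421,241),(218,257),.024),("flap",gray,(270,180),(390,170),.113)):
    bt=blob(T,mk(hT),pt);bs=blob(S,mk(hS),ps)
    rt=cv2.minAreaRect(bt);rs=cv2.minAreaRect(bs)
    P=np.array([onz(ct,p,z)[:2] for p in cv2.boxPoints(rt)])
    Q=np.array([onz(cs,p,z)[:2] for p in bs[:,0].astype(float)]);rq=cv2.minAreaRect((Q*1000).astype(np.float32))
    Q2=np.array([onz(ct,p,z)[:2] for p in bt[:,0].astype(float)]);r2=cv2.minAreaRect((Q2*1000).astype(np.float32))
    print(nm,np.round(rt[0]),"TOP mm",np.round(r2[0]),np.round(r2[1]),round(r2[2],1),"| SCENE",np.round(rs[0]),np.round(rq[0]),np.round(rq[1]),round(rq[2],1), "tri of centres",np.round(tri(ct,rt[0],cs,rs[0])[0],3))
cr=lambda I,x,y,w,h:cv2.resize(I[y:y+h,x:x+w],None,fx=3,fy=3,interpolation=cv2.INTER_CUBIC)
cv2.imwrite("pics/crop1.png",np.vstack([cr(T,215,120,260,90),cr(S,190,170,260,110)]))
E
python3 m1.py
```

```text
top (402, 186) [ 17 149 204] top (370, 145) [ 17 135 210] top (421, 241) [  7  19 173] top (275, 180) [ 22  22 209] top (230, 200) [ 48  25 152] 
scene (279, 283) [ 18 159 201] scene (348, 292) [ 18 163 191] scene (218, 257) [  8  18 156] scene (390, 170) [ 24  28 191] scene (430, 180) [ 24  26 157] 
clampL [446. 255.] TOP mm [ 387. -402.] [16. 79.] 6.7 | SCENE [346. 248.] [474. 106.] [1440. 1001.] 89.7 tri of centres [ 0.543 -0.265  0.183]
clampS [310. 233.] TOP mm [485.  10.] [1690.  970.] 89.8 | SCENE [346. 248.] [471. 110.] [1449. 1007.] 89.7 tri of centres [ 0.503  0.026 -0.258]
block [420. 241.] TOP mm [ 427. -328.] [80. 83.] 28.7 | SCENE [218. 254.] [ 432. -333.] [86. 86.] 28.9 tri of centres [ 0.427 -0.329  0.018]
flap [266. 177.] TOP mm [595. 103.] [185. 249.] 77.3 | SCENE [385. 170.] [599.  99.] [187. 250.] 77.7 tri of centres [0.596 0.105 0.105]
```

View pics/crop1.png

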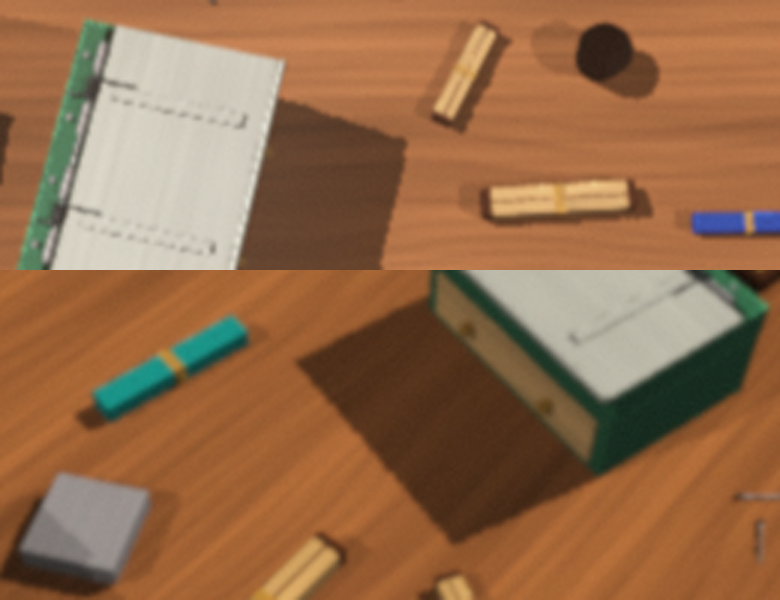

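The crop confirms the choice. The long wooden clamp is at top crop (560,198), which is about (402,186) in the full view. The small wooden one is at (465,75) and is clearly shorter. The steel block is at scene crop (85,525). Next I'll refine the masks and take the flap corners.

```bash
cat > m2.py <<'E'
exec(open('m1.py').read().split("for n,h,im")[0])
def roi(m,p,r):
    o=np.zeros_like(m);x,y=p;o[y-r:y+r,x-r:x+r]=m[y-r:y+r,x-r:x+r];return o
print("table",hT[200,350],hT[186,440],hS[250,300],"pad",hT[186,378:384].tolist())
# clamp: anything not table hue: wood by hue>=15
res={}
for n,h,c,p in(("top",hT,ct,(402,186)),("scene",hS,cs,(279,283))):
    m=roi(cv2.inRange(h,(14,60,150),(30,185,255)),p,34);m=cv2.morphologyEx(m,cv2.MORPH_CLOSE,np.ones((3,3)))
    b=blob(None,m,p);Q=np.array([onz(c,q,.02)[:2]*1000 for q in b[:,0].astype(float)]).astype(np.float32)
    r=cv2.minAreaRect(Q);res[n]=cv2.minAreaRect(b)[0];print(n,cv2.contourArea(b),np.round(res[n],1),"mm",np.round(r[0],1),np.round(r[1],1),round(r[2],1))
print("tri",np.round(tri(ct,res["top"],cs,res["scene"]),4) if 0 else tri(ct,res["top"],cs,res["scene"]))
C={}
for n,h,p in(("top",hT,(270,180)),("scene",hS,(390,170))):
    m=cv2.inRange(h,(0,0,130),(180,60,255));m=roi(m,p,68);m=cv2.morphologyEx(m,cv2.MORPH_CLOSE,np.ones((5,5)));m=cv2.morphologyEx(m,cv2.MORPH_OPEN,np.ones((5,5)))
    b=cv2.convexHull(blob(None,m,p));a=cv2.approxPolyN(b,4)[0] if hasattr(cv2,'approxPolyN') else cv2.approxPolyDP(b,6,True)[:,0]
    C[n]=a.astype(float);print(n,a.tolist())
for a in C["top"]:
    P=onz(ct,a,.113);k=min(C["scene"],key=lambda u:np.hypot(*(u-proj(cs,P))));X,e=tri(ct,a,cs,k);print(a,np.round(P,3),"scene",k,"tri",np.round(X,3),round(e,4))
E
python3 m2.py
```

```text
table [ 12 153 182] [ 12 153 173] [ 12 176 171] pad [[13, 136, 146], [16, 126, 197], [17, 122, 209], [17, 121, 211], [17, 123, 208], [16, 124, 206]]
top 401.0 [401.  185.1] mm [ 590.3 -279.9] [ 30.9 135.3] 3.2
scene 642.5 [278.5 281. ] mm [ 589.6 -280.5] [ 31.2 134.8] 3.9
tri (array([ 0.5896415 , -0.28114825,  0.0188227 ]), np.float64(0.0026697150584019144))
top [[310, 140], [289, 228], [224, 213], [249, 127]]
scene [[438, 186], [391, 213], [330, 155], [376, 134]]
[310. 140.] [ 0.698 -0.015  0.113] scene [391. 213.] tri [ 0.697 -0.015  0.115] 0.0012
[289. 228.] [0.456 0.039 0.113] scene [330. 155.] tri [0.457 0.041 0.113] 0.0036
[224. 213.] [0.497 0.212 0.113] scene [376. 134.] tri [0.494 0.21  0.107] 0.0105
[249. 127.] [0.736 0.153 0.113] scene [438. 186.] tri [0.734 0.151 0.107] 0.0098
```

Request:
{"fn": "arm_command", "kwargs": {
  "deltas": [
    [[1.7,-3.45,0,0,0,-2.9],[1.7,-3.45,0,0,0,-2.9],[1.7,-3.45,0,0,0,-2.9],[1.7,-3.45,0,0,0,-2.9],[1.7,-3.45,0,0,0,-2.9],[1.7,-3.45,0,0,0,-2.9],[1.7,-3.45,0,0,0,-2.9],[1.7,-3.45,0,0,0,-2.9],[1.7,-3.45,0,0,0,-2.9],[1.7,-3.45,0,0,0,-2.9],[1.7,-3.45,0,0,0,-2.9],[1.7,-3.45,0,0,0,-2.9]]
  ],
  "gripper": 1
}}

```text
t: 1.1
tool_pos: [0.3876, 0.1555, 0.2185]
orientation: [-1.395, -2.815, -0.0]
force: [0.2, 0.3, 0.0]
opening: 0.0928
gripper_force: 0.0
```

Request:
{"fn": "arm_command", "kwargs": {
  "deltas": [
    [[1.7,-3.45,0,0,0,-2.9],[1.7,-3.45,0,0,0,-2.9],[1.7,-3.45,0,0,0,-2.9],[1.7,-3.45,0,0,0,-2.9],[1.7,-3.45,0,0,0,-2.9],[1.7,-3.45,0,0,0,-2.9],[1.7,-3.45,0,0,0,-2.9],[1.7,-3.45,0,0,0,-2.9],[1.7,-3.45,0,0,0,-2.9],[1.7,-3.45,0,0,0,-2.9],[1.7,-3.45,0,0,0,-2.9],[1.7,-3.45,0,0,0,-2.9]]
  ]
}}

```text
t: 2.1
tool_pos: [0.5917, -0.2585, 0.2179]
orientation: [-2.173, -2.267, 0.0]
force: [0.1, 0.2, 0.6]
opening: 0.093
gripper_force: 0.0
```

```bash
cat > m3.py <<'E'
from h import *
c=cam("wrist");W=eyes.read_camera("wrist");h=cv2.cvtColor(W,cv2.COLOR_BGR2HSV)
cv2.imwrite("pics/w1.png",W);u=proj(c,(.59,-.281,.02));print("proj",u,"cam",-c[1].T@c[2])
m=cv2.inRange(h,(14,60,130),(30,185,255));m=cv2.morphologyEx(m,cv2.MORPH_OPEN,np.ones((3,3)));m=cv2.morphologyEx(m,cv2.MORPH_CLOSE,np.ones((9,9)))
cc,_=cv2.findContours(m,cv2.RETR_EXTERNAL,cv2.CHAIN_APPROX_NONE)
for b in cc:
    if cv2.contourArea(b)<400: continue
    Q=np.array([onz(c,q,.02)[:2]*1000 for q in b[:,0].astype(float)]).astype(np.float32);r=cv2.minAreaRect(Q)
    print(cv2.contourArea(b),np.round(cv2.minAreaRect(b)[0]),np.round(r[0],1),np.round(r[1],1),round(r[2],1))
E
python3 m3.py
```

```text
proj [315.78753622 199.19635668] cam [ 0.58899233 -0.18617618  0.38465509]
7714.5 [462. 387.] [ 806.8 -524.6] [493.5  56.6] 2.4
3068.5 [315. 197.] [ 589.2 -281.7] [ 29.9 134.7] 2.7
1900.0 [444. 120.] [ 718.2 -192.4] [ 22. 100.] 61.8
```

View pics/w1.png

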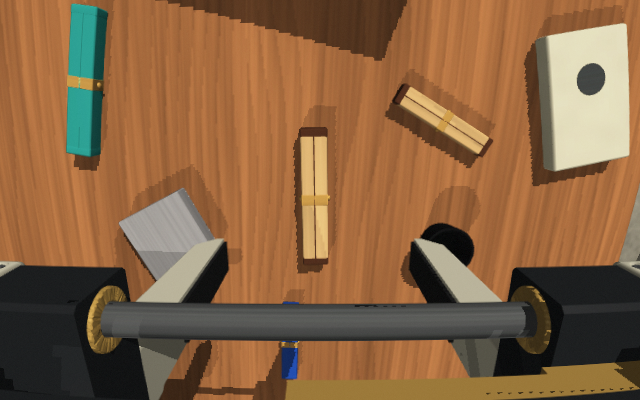

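The wrist view shows the clamp at (315,197), centred between the fingers and matching the earlier measurement. I'll descend and grip it.

Request:
{"fn": "arm_command", "kwargs": {
  "deltas": [
    [[-0.1,-0.1,-3,0,0,0.3],[-0.1,-0.1,-3,0,0,0.3],[0,0,-3,0,0,0],[0,0,-3,0,0,0],[0,0,-3,0,0,0],[0,0,-3,0,0,0],[0,0,-2,0,0,0],[0,0,-0.8,0,0,0],[0,0,-0.5,0,0,0],[0,0,0,0,0,0]]
  ]
}}

```text
t: 2.98
tool_pos: [0.5891, -0.2585, 0.005]
orientation: [-2.158, -2.282, 0.001]
force: [0.2, 0.5, 0.2]
opening: 0.0928
gripper_force: 0.0
```

Request:
{"fn": "arm_command", "kwargs": {
  "deltas": [
    [[0,0,0,0,0,0],[0,0,0,0,0,0],[0,0,0,0,0,0],[0,0,0,0,0,0],[0,0,0,0,0,0],[0,0,0,0,0,0],[0,0,0,0,0,0],[0,0,0,0,0,0]]
  ],
  "gripper": -1,
  "squeeze": 55
}}

```text
t: 3.65
tool_pos: [0.5894, -0.2587, 0.0057]
orientation: [-2.159, -2.282, 0.0]
force: [-0.3, -0.2, -0.9]
opening: 0.044
gripper_force: 0.0
```

Request:
{"fn": "arm_command", "kwargs": {
  "deltas": [
    [[0,0,0,0,0,0],[0,0,0,0,0,0],[0,0,0,0,0,0],[0,0,0,0,0,0],[0,0,0,0,0,0]]
  ]
}}

```text
t: 4.07
tool_pos: [0.5894, -0.2587, 0.0055]
orientation: [-2.159, -2.282, 0.0]
force: [-0.6, -0.7, -0.5]
opening: 0.0271
gripper_force: 54.9
```

Request:
{"fn": "arm_command", "kwargs": {
  "deltas": [
    [[0,0,1,0,0,0],[0,0,2.5,0,0,0],[0,0,2.5,0,0,0],[-1.2,2.6,2.0,0,0,-2],[-1.2,2.6,0,0,0,-2],[-1.2,2.6,0,0,0,-2],[-1.2,2.6,0,0,0,-2],[-1.2,2.6,0,0,0,-2],[-1.2,2.6,0,0,0,-2],[-1.2,2.6,0,0,0,-2],[-1.2,2.6,0,0,0,-2],[0,0,0,0,0,0]]
  ]
}}

```text
t: 5.07
tool_pos: [0.4915, -0.0469, 0.0858]
orientation: [-2.453, -1.959, -0.0]
force: [-0.5, -0.2, -1.1]
opening: 0.0278
gripper_force: 55.0
```

Run:
```python
from h import *
S=eyes.read_camera("scene");T=eyes.read_camera("top")
f=lambda I,x,y,w,h:cv2.resize(I[y:y+h,x:x+w],(w*4,h*4),interpolation=cv2.INTER_CUBIC)
cv2.imwrite("pics/c2.png",np.hstack([f(S,260,140,100,130),f(T,270,150,100,130)]))
s=monitor.read_state();print(s["tool_pos"],s["orientation"],s["opening"],s["gripper_force"],s["q"])
for n in("scene","top"):print(n,proj(cam(n),(s["tool_pos"])))
```

```text
[ 0.49357444 -0.05007534  0.08641503] [2.45215442e+00 1.96219978e+00 9.53977606e-04] 0.027371609883029172 54.94942009449005 [-2.04363531e-01 -4.66644751e-02  1.91851265e+00 -1.81282121e-04
  1.26858287e+00  1.67679394e-02]
scene [316.34663793 186.69427453]
top [322.96685622 215.01190581]
```

View pics/c2.png

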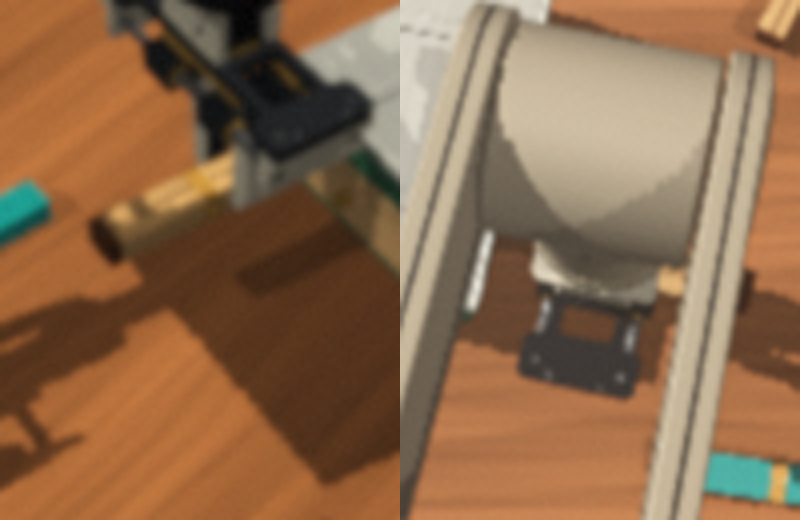

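The clamp is held level, with its foot end at crop (105,235) and the bar pointing at the bin. I'll move it under the lip and lift.

Request:
{"fn": "arm_command", "kwargs": {
  "deltas": [
    [[0.1,0.85,0,0,0,0],[0.1,0.85,0,0,0,0],[0.1,0.85,0,0,0,0],[0.1,0.85,0,0,0,0],[0,0,0.3,0,0,0],[0,0,0.7,0,0,0],[0,0,0.7,0,0,0],[0,0,0.7,0,0,0],[0,0,0.7,0,0,0],[0,0,0.5,0,0,0],[0,0,0,0,0,0]]
  ]
}}

```text
t: 6.08
tool_pos: [0.4984, -0.0172, 0.1234]
orientation: [2.454, 1.958, 0.002]
force: [0.2, -0.3, -1.5]
opening: 0.0275
gripper_force: 54.9
```

```bash
cat > look.py <<'E'
from h import *
import sys
S=eyes.read_camera("scene");W=eyes.read_camera("wrist")
cv2.imwrite("pics/%s.png"%sys.argv[1],np.vstack([cv2.resize(S[60:270,250:480],(548,500),interpolation=cv2.INTER_CUBIC)]))
cv2.imwrite("pics/%s_w.png"%sys.argv[1],W)
s=monitor.read_state();print(s["t"],np.round(s["tool_pos"],4),np.round(s["orientation"],3),s["opening"],np.round(s["force"],1),np.round(s["wrist_torque"],2),np.round(s["q"],2))
E
python3 look.py d1
```

```text
6.1833 [ 0.4978 -0.0171  0.1221] [2.455e+00 1.959e+00 1.000e-03] 0.027560600135220426 [ 0.3 -0.6 -2.3] [-0.2  -0.03 -0.04] [-0.14 -0.08  1.88 -0.    1.34  0.09]
```

View pics/d1.png

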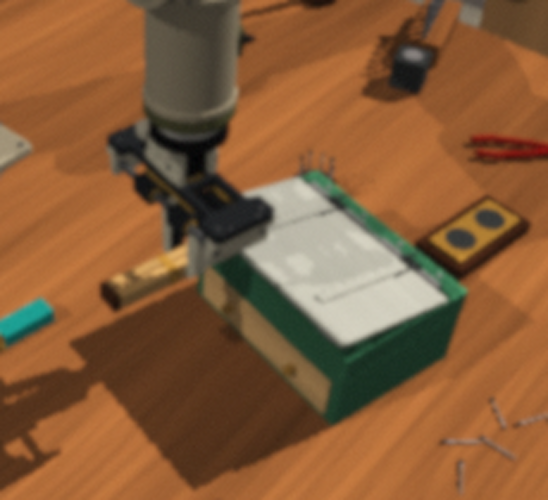

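The flap has started to lift: there is a dark gap along its lip, (345,345) to (460,300), with the head of the clamp under the near corner. Next I'll compute the tilting and feeding path.

```bash
cat > path.py <<'E'
import numpy as np
def run(wp,y=.072,lz=.005,L=.0525,o=(.599,.112)):
    ex=np.array([.2178,.976]);ey=np.array([-.976,.2178]);prev=None
    for th,bx,bz,n in wp:
        t=np.radians(th);u=np.array([np.cos(t),np.sin(t)]);v=np.array([-u[1],u[0]]);B=np.array([bx,bz])/1000
        P=B+lz*v-L*u;A=B+.02*v;F=B-.15*u
        f=[(np.degrees(np.arctan2(q[1]-.11,.0625-q[0])),1000*np.hypot(q[1]-.11,.0625-q[0])) for q in(A,B)]
        ph,r=max(f);W=np.r_[np.array(o)+P[0]*ex+y*ey,P[1]]
        print(th,"phi %.0f r %.0f"%(ph,r),"foot",np.round(F*1000),"TCP",np.round(W,4),end=' ')
        if prev is not None: 
            d=(W-prev[0])*100/n;a=(th-prev[1])/n;print("rows",n,np.round(d,2),"turn",np.round([a*.976,-a*.218],2),end='')
        print();prev=(W,th)
E
python3 -c "
from path import *
run([(0,-95.8,117,1),(15,-86,122,3),(30,-72,136,3),(45,-55,152,3),(50,-36,181,3),(50,-10,210,3),(50,9,233,3),(50,24,250,3),(50,30,235,2),(45,40,206,4),(41,46,178,4)])"
```

```text
0 phi 10 r 161 foot [-246.  117.] TCP [ 0.4964 -0.0171  0.122 ] 
15 phi 12 r 157 foot [-231.   83.] TCP [ 0.4987 -0.007   0.1132] rows 3 [ 0.07  0.33 -0.29] turn [ 4.88 -1.09]
30 phi 17 r 151 foot [-202.   61.] TCP [0.5026 0.0106 0.1141] rows 3 [0.13 0.59 0.03] turn [ 4.88 -1.09]
45 phi 23 r 143 foot [-161.   46.] TCP [0.5079 0.0343 0.1184] rows 3 [0.18 0.79 0.14] turn [ 4.88 -1.09]
50 phi 36 r 141 foot [-132.   66.] TCP [0.5127 0.0559 0.144 ] rows 3 [0.16 0.72 0.85] turn [ 1.63 -0.36]
50 phi 54 r 124 foot [-106.   95.] TCP [0.5184 0.0812 0.173 ] rows 3 [0.19 0.85 0.97] turn [ 0. -0.]
50 phi 66 r 134 foot [-87. 118.] TCP [0.5225 0.0998 0.196 ] rows 3 [0.14 0.62 0.77] turn [ 0. -0.]
50 phi 75 r 145 foot [-72. 135.] TCP [0.5258 0.1144 0.213 ] rows 3 [0.11 0.49 0.57] turn [ 0. -0.]
50 phi 75 r 129 foot [-66. 120.] TCP [0.5271 0.1203 0.198 ] rows 2 [ 0.07  0.29 -0.75] turn [ 0. -0.]
45 phi 77 r 99 foot [-66. 100.] TCP [0.5286 0.127  0.1724] rows 4 [ 0.04  0.17 -0.64] turn [-1.22  0.27]
41 phi 76 r 70 foot [-67.  80.] TCP [0.5294 0.1307 0.1473] rows 4 [ 0.02  0.09 -0.63] turn [-0.98  0.22]
```

Request:
{"fn": "arm_command", "kwargs": {
  "deltas": [
    [[0.1,0.4,-0.3,4.9,-1.1,0],[0.1,0.4,-0.2,4.9,-1.1,0],[0.1,0.4,-0.2,4.9,-1.1,0],[0.1,0.6,0,4.9,-1.1,0],[0.1,0.6,0,4.9,-1.1,0],[0.1,0.6,0.1,4.9,-1.1,0],[0.2,0.75,0.15,4.9,-1.1,0],[0.2,0.75,0.15,4.9,-1.1,0],[0.2,0.75,0.15,4.9,-1.1,0],[0,0,0,0,0,0]]
  ]
}}

```text
t: 7.02
tool_pos: [0.5081, 0.0355, 0.1178]
orientation: [-1.973, -1.568, -0.821]
force: [0.2, -0.9, -4.1]
opening: 0.0273
gripper_force: 55.0
```

```bash
python3 look.py d2
```

```text
7.1167 [0.5087 0.0351 0.1188] [-1.977 -1.574 -0.816] 0.02753860109202438 [-0.9 -0.5 -1.6] [-0.72  0.28  0.1 ] [-0.57  0.09  1.94  0.73  1.47 -0.55]
```

View pics/d2.png

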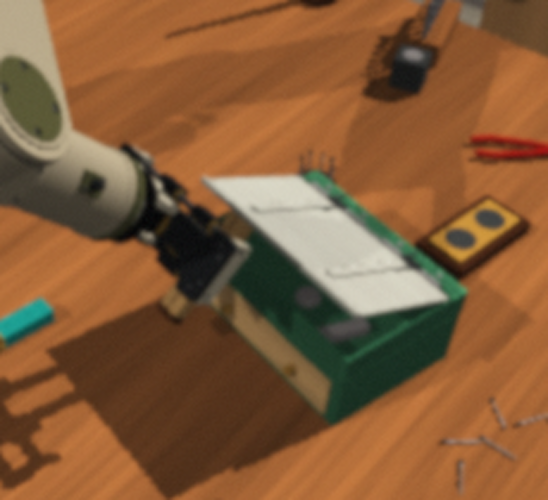

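The flap is up on the clamp head. The ingot shows at crop (345,328) and the button at (307,297). I'll keep feeding the clamp in.

Request:
{"fn": "arm_command", "kwargs": {
  "deltas": [
    [[0.16,0.72,0.85,1.7,-0.4,0],[0.16,0.72,0.85,1.7,-0.4,0],[0.16,0.72,0.85,1.7,-0.4,0],[0.2,0.85,0.95,0,0,0],[0.2,0.85,0.95,0,0,0],[0.2,0.85,0.95,0,0,0],[0.14,0.6,0.8,0,0,0],[0.14,0.6,0.8,0,0,0],[0.14,0.6,0.8,0,0,0],[0,0,0,0,0,0]]
  ]
}}

```text
t: 7.95
tool_pos: [0.5253, 0.1018, 0.2004]
orientation: [-1.908, -1.528, -0.9]
force: [0.4, -1.7, -0.1]
opening: 0.0276
gripper_force: 55.0
```

Request:
{"fn": "arm_command", "kwargs": {
  "deltas": [
    [[0.1,0.5,0.6,0,0,0],[0.1,0.5,0.6,0,0,0],[0.1,0.5,0.6,0,0,0],[0,0,0,0,0,0]]
  ]
}}

```text
t: 8.28
tool_pos: [0.528, 0.1165, 0.2176]
orientation: [-1.908, -1.525, -0.899]
force: [-1.3, -2.4, -0.4]
opening: 0.0272
gripper_force: 54.9
```

```bash
python3 look.py d3
```

```text
8.3833 [0.5276 0.1159 0.2165] [-1.908 -1.525 -0.898] 0.02771840043748487 [ 0.1 -1.3 -1.5] [-0.65  0.21 -0.02] [-0.45 -0.05  1.93  0.85  1.54 -0.39]
```

View pics/d3.png

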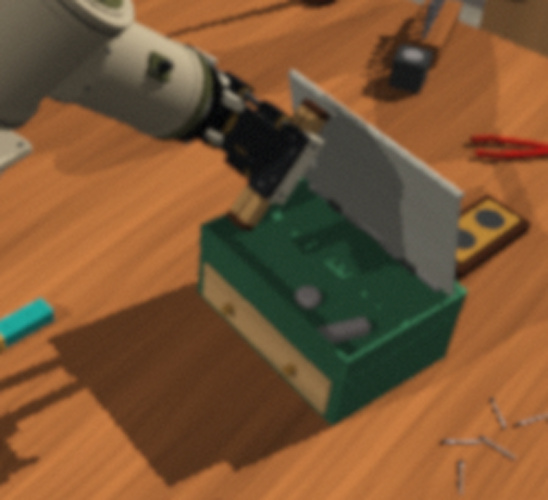

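The flap stands near 75° and the clamp foot is just above the front wall, at crop (247,215). I'll check for slip of the bar in the fingers before lowering.

```bash
cat > slip.py <<'E'
from h import *
from scipy.spatial.transform import Rotation as Ro
s=monitor.read_state();R=Ro.from_rotvec(s["orientation"]).as_matrix();p=s["tool_pos"]
o=np.array([.599,.112,0]);E=np.array([[.2178,.976,0],[-.976,.2178,0],[0,0,1]])
z=E@R[:,2];print("tool bin mm",np.round(E@(p-o)*1000,1),"tool z in bin",np.round(z,3),"theta",np.degrees(np.arctan2(z[0],-z[2])))
# bar dir: tool x sign so that it points to bin +x
x=R[:,0]*np.sign(E[0]@R[:,0]);up=-R[:,2]
for n in("scene","top"):
    c=cam(n)
    print(n,{k:np.round(proj(c,p+a*x+b*up)).tolist() for k,a,b in(("foottop",-.0975,.015),("footbot",-.0975,-.005),("headtop",.0525,.015),("headbot",.0525,-.005))})
E
python3 slip.py
python3 -c "
from path import *
run([(50,25.8,253.5,1),(50,32.4,236,3),(45,40,209,4),(41,46,180,4),(40,44.5,174,2),(40,43,171.5,2)],y=.0705)"
```

```text
tool bin mm [-11.7  70.5 216.5] tool z in bin [ 0.771 -0.002 -0.637] theta 50.435740522902194
scene {'foottop': [347.0, 153.0], 'footbot': [351.0, 155.0], 'headtop': [380.0, 103.0], 'headbot': [384.0, 106.0]}
top {'foottop': [286.0, 205.0], 'footbot': [281.0, 204.0], 'headtop': [239.0, 188.0], 'headbot': [234.0, 187.0]}
50 phi 76 r 148 foot [-71. 139.] TCP [0.5276 0.1159 0.2165] 
50 phi 77 r 130 foot [-64. 121.] TCP [0.5291 0.1223 0.199 ] rows 3 [ 0.05  0.21 -0.58] turn [ 0. -0.]
45 phi 77 r 102 foot [-66. 103.] TCP [0.53   0.1267 0.1754] rows 4 [ 0.02  0.11 -0.59] turn [-1.22  0.27]
41 phi 77 r 72 foot [-67.  82.] TCP [0.5309 0.1304 0.1493] rows 4 [ 0.02  0.09 -0.65] turn [-0.98  0.22]
40 phi 74 r 66 foot [-70.  78.] TCP [0.5304 0.1284 0.1441] rows 2 [-0.02 -0.1  -0.26] turn [-0.49  0.11]
40 phi 72 r 65 foot [-72.  75.] TCP [0.5301 0.1269 0.1416] rows 2 [-0.02 -0.07 -0.12] turn [ 0. -0.]
```

The predicted foot (349,154) and head (382,105) match the picture, so the bar has not slipped. I'll lower the foot into the corner.

Request:
{"fn": "arm_command", "kwargs": {
  "deltas": [
    [[0.05,0.21,-0.3,0,0,0],[0.05,0.21,-0.7,0,0,0],[0.05,0.21,-0.75,0,0,0],[0.02,0.11,-0.6,-1.2,0.3,0],[0.02,0.11,-0.6,-1.2,0.3,0],[0.02,0.11,-0.6,-1.2,0.3,0],[0.02,0.11,-0.6,-1.2,0.3,0],[0.02,0.1,-0.65,-1,0.2,0],[0.02,0.1,-0.65,-1,0.2,0],[0.02,0.1,-0.65,-1,0.2,0],[0,0.1,-0.5,-1,0.2,0],[0,0,0,0,0,0]]
  ]
}}

```text
t: 9.38
tool_pos: [0.53, 0.131, 0.1491]
orientation: [-2.021, -1.614, -0.76]
force: [0.1, -2.9, -3.7]
opening: 0.0273
gripper_force: 55.0
```

```bash
python3 look.py d4; python3 slip.py
```

```text
9.4833 [0.5299 0.1308 0.1496] [-2.02  -1.614 -0.761] 0.02737747126370724 [-1.5 -3.4 -2.7] [-1.11  0.28  0.08] [-0.34 -0.03  1.96  0.73  1.38 -0.33]
tool bin mm [  3.4  71.5 149.6] tool z in bin [ 0.661 -0.    -0.75 ] theta 41.38620086174172
scene {'foottop': [347.0, 167.0], 'footbot': [350.0, 170.0], 'headtop': [383.0, 123.0], 'headbot': [386.0, 126.0]}
top {'foottop': [286.0, 208.0], 'footbot': [282.0, 208.0], 'headtop': [237.0, 192.0], 'headbot': [233.0, 192.0]}
```

View pics/d4.png

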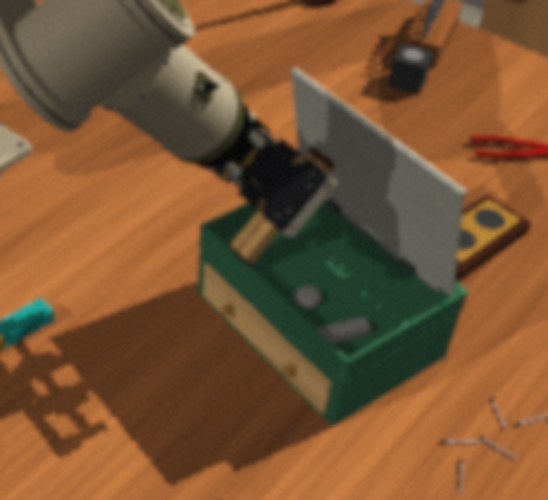

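Request:
{"fn": "arm_command", "kwargs": {
  "deltas": [
    [[-0.02,-0.1,-0.25,-0.6,0.1,0],[-0.02,-0.1,-0.25,-0.6,0.1,0],[-0.05,-0.15,-0.15,0,0,0],[-0.02,-0.1,-0.1,0,0,0],[0,0,0,0,0,0]]
  ]
}}

```text
t: 9.9
tool_pos: [0.5298, 0.1267, 0.1437]
orientation: [-2.034, -1.625, -0.748]
force: [1.6, 4.0, 3.3]
opening: 0.0274
gripper_force: 55.0
```

```bash
python3 slip.py; python3 -c "
from h import *
s=monitor.read_state();print(s['force'],s['wrist_torque'])"
```

```text
tool bin mm [ -0.7  70.7 143.7] tool z in bin [ 0.647 -0.003 -0.762] theta 40.33564565977447
scene {'foottop': [345.0, 170.0], 'footbot': [349.0, 172.0], 'headtop': [382.0, 126.0], 'headbot': [385.0, 128.0]}
top {'foottop': [288.0, 208.0], 'footbot': [284.0, 208.0], 'headtop': [239.0, 193.0], 'headbot': [235.0, 193.0]}
[1.64188151 4.01265496 3.27710374] [ 0.82579729 -0.15721587 -0.04974972]
```

The reaction force of about 7 N shows the foot is jammed in the corner. I'll release.

Request:
{"fn": "arm_command", "kwargs": {
  "deltas": [
    [[0,0,0,0,0,0],[0,0,0,0,0,0],[0,0,0,0,0,0],[0,0,0,0,0,0],[0,0,0,0,0,0]]
  ],
  "gripper": 0.1
}}

```text
t: 10.32
tool_pos: [0.5291, 0.126, 0.1424]
orientation: [-2.036, -1.625, -0.744]
force: [-0.9, 0.2, -0.7]
opening: 0.0503
gripper_force: 0.0
```

```bash
python3 look.py d5; python3 slip.py
```

```text
10.4167 [0.5292 0.126  0.1425] [-2.036 -1.625 -0.744] 0.05119181273829596 [1.5 0.4 0.1] [-0.36  0.15 -0.04] [-0.34 -0.02  1.96  0.71  1.36 -0.32]
tool bin mm [ -1.5  71.2 142.5] tool z in bin [ 0.645 -0.002 -0.764] theta 40.19243427651105
scene {'foottop': [345.0, 170.0], 'footbot': [349.0, 172.0], 'headtop': [382.0, 126.0], 'headbot': [385.0, 129.0]}
top {'foottop': [288.0, 209.0], 'footbot': [284.0, 209.0], 'headtop': [239.0, 193.0], 'headbot': [236.0, 193.0]}
```

View pics/d5.png

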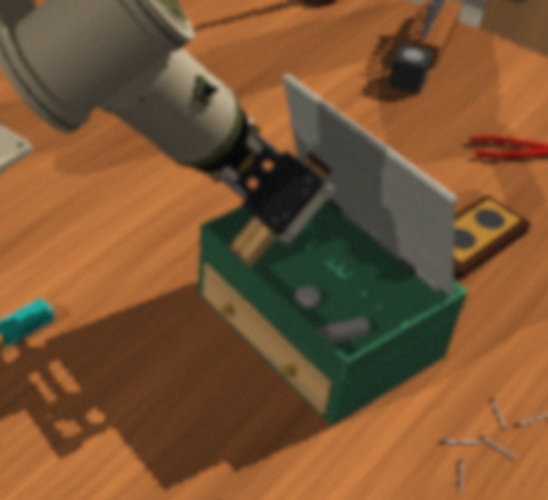

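The flap holds on the clamp and the fingers are free. I'll retreat along the tool axis, then measure only numerically, since all 10 picture views are used.

Request:
{"fn": "arm_command", "kwargs": {
  "deltas": [
    [[-0.2,-0.9,1.1,0,0,0],[-0.4,-1.9,2.3,0,0,0],[-0.4,-1.9,2.3,0,0,0],[-0.4,-1.9,2.3,0,0,0],[-0.4,-1.9,2.3,0,0,0],[0,0,0,0,0,0]]
  ]
}}

```text
t: 10.92
tool_pos: [0.5131, 0.0377, 0.2505]
orientation: [-2.04, -1.63, -0.751]
force: [0.0, 0.5, 1.3]
opening: 0.0512
gripper_force: 0.0
```

```bash
cat > m4.py <<'E'
from h import *
o=np.array([.599,.112,0]);E=np.array([[.2178,.976,0],[-.976,.2178,0],[0,0,1]])
def findin(n,ztop,hi=160):
    c=cam(n);I=eyes.read_camera(n);cv2.imwrite("pics/last_%s.png"%n,I)
    h=cv2.cvtColor(I,cv2.COLOR_BGR2HSV)
    # region: bin floor polygon at floor height
    poly=np.array([proj(c,o+E.T@np.array(q)) for q in((-.080,-.115,.078),(.045,-.115,.078),(.045,.045,.078),(-.080,.045,.078))])
    pm=np.zeros(I.shape[:2],np.uint8);cv2.fillPoly(pm,[poly.astype(np.int32)],255)
    print(n,"poly",poly.round().tolist())
    m=cv2.inRange(h,(0,0,25),(180,90,255))&pm
    m=cv2.morphologyEx(m,cv2.MORPH_OPEN,np.ones((2,2)))
    cc,_=cv2.findContours(m,cv2.RETR_EXTERNAL,cv2.CHAIN_APPROX_NONE);out=[]
    for b in cc:
        if cv2.contourArea(b)<40: continue
        r=cv2.minAreaRect(b);Q=np.array([(E@(onz(c,q,ztop)-o))[:2]*1000 for q in b[:,0].astype(float)]).astype(np.float32);q=cv2.minAreaRect(Q)
        print("  area",cv2.contourArea(b),"px",np.round(r[0],1),np.round(r[1]),"bin mm",np.round(q[0],1),np.round(q[1],1),round(q[2],1))
        out.append((c,r[0]))
    return out
if __name__=="__main__":
    import sys
    for n in sys.argv[1:]: findin(n,.089)
    s=monitor.read_state();print(s["tool_pos"],E@(s["tool_pos"]-o),s["t"])
E
python3 m4.py scene top wrist
```

```text
scene poly [[393.0, 217.0], [429.0, 195.0], [388.0, 160.0], [353.0, 178.0]]
  area 173.0 px [395.5 199.4] [10. 22.] bin mm [-43.6 -83.1] [30.6 57.9] 73.1
  area 101.0 px [379.5 185.5] [11. 11.] bin mm [-45.1 -22.8] [38.7 31.9] 15.0
top poly [[302.0, 145.0], [259.0, 136.0], [245.0, 190.0], [289.0, 200.0]]
  area 2422.5 px [274.2 168.3] [45. 57.] bin mm [-21.9 -31.7] [125.6 160.9] 0.5
wrist poly [[505.0, 294.0], [481.0, 181.0], [339.0, 181.0], [343.0, 296.0]]
  area 2191.0 px [401.  266.8] [72. 42.] bin mm [-53.7 -10.7] [67.  40.6] 16.4
  area 2338.0 px [468.5 272.8] [79. 57.] bin mm [-58.6 -75.8] [73.6 60.3] 28.1
[0.51131848 0.04096403 0.24527316] [-0.08842814  0.07010553  0.24527316] 11.0667
```

Request:
{"fn": "arm_command", "kwargs": {
  "deltas": [
    [[3,-0.3,0,-3.9,0.9,0],[3,-0.3,-1,-3.9,0.9,0],[3,-0.3,-1,-3.9,0.9,0],[3,-0.3,-1,-3.9,0.9,0],[3,-0.3,-1,-3.9,0.9,0],[0,0,0,0,0,0],[0,0,0,0,0,0]]
  ]
}}

```text
t: 11.65
tool_pos: [0.6605, 0.0288, 0.2017]
orientation: [-2.256, -1.806, -0.395]
force: [-1.2, 1.1, 0.3]
opening: 0.0513
gripper_force: 0.0
```

```bash
cat > m5.py <<'E'
from m4 import *
c=cam("wrist");I=eyes.read_camera("wrist");cv2.imwrite("pics/last_wrist.png",I)
h=cv2.cvtColor(I,cv2.COLOR_BGR2HSV)
poly=np.array([proj(c,o+E.T@np.array(q)) for q in((-.083,-.119,.076),(.055,-.119,.076),(.055,.04,.076),(-.083,.04,.076))])
pm=np.zeros(I.shape[:2],np.uint8);cv2.fillPoly(pm,[poly.astype(np.int32)],255)
print("poly",poly.round().tolist())
for p in((-.0436,-.083,.09),(-.045,-.023,.087),(0,-.02,.076),(-.02,-.06,.076)):
    u=proj(c,o+E.T@np.array(p)).round().astype(int);print(p,u,h[u[1],u[0]] if 0<=u[0]<640 and 0<=u[1]<400 else None)
for k,lo,hi in(("sat<70",(0,0,0),(180,70,255)),("sat<70 v>80",(0,0,80),(180,70,255)),("v>110",(0,0,110),(180,70,255))):
    m=cv2.inRange(h,lo,hi)&pm;m=cv2.morphologyEx(m,cv2.MORPH_OPEN,np.ones((3,3)))
    cc,_=cv2.findContours(m,cv2.RETR_EXTERNAL,cv2.CHAIN_APPROX_NONE)
    for b in cc:
        if cv2.contourArea(b)<200: continue
        r=cv2.minAreaRect(b);Q=np.array([(E@(onz(c,q,.089)-o))[:2]*1000 for q in b[:,0].astype(float)]).astype(np.float32);q=cv2.minAreaRect(Q)
        print(k,"area",cv2.contourArea(b),"px",np.round(r[0],1),np.round(r[1]),"bin mm",np.round(q[0],1),np.round(q[1],1),round(q[2],1))
s=monitor.read_state();print(s["tool_pos"],E@(s["tool_pos"]-o),s["t"])
E
python3 m5.py; python3 slip.py|head -1; python3 m4.py scene
```

```text
poly [[366.0, 264.0], [364.0, 108.0], [189.0, 110.0], [184.0, 263.0]]
(-0.0436, -0.083, 0.09) [325 218] [ 72 113  77]
(-0.045, -0.023, 0.087) [253 219] [  6   8 155]
(0, -0.02, 0.076) [253 169] [ 72 112  98]
(-0.02, -0.06, 0.076) [298 191] [ 72 118  99]
sat<70 area 820.0 px [246.  250.5] [25. 44.] bin mm [-71.  -17.6] [20.7 36.8] 0.3
sat<70 area 854.5 px [243.5 214.5] [33. 33.] bin mm [-41.  -14.9] [27.7 28. ] 0.1
sat<70 area 1327.0 px [313.  220.9] [20. 72.] bin mm [-46.2 -73.3] [16.3 60.4] 72.8
sat<70 v>80 area 659.5 px [244.  250.5] [25. 40.] bin mm [-71.  -15.9] [20.7 33.4] 0.4
sat<70 v>80 area 803.0 px [243.  214.5] [31. 32.] bin mm [-41.  -14.5] [26.1 27.1] 0.8
sat<70 v>80 area 1282.5 px [313. 221.] [19. 72.] bin mm [-46.3 -73.3] [16.1 59.6] 72.4
v>110 area 646.0 px [244.  250.5] [25. 40.] bin mm [-71.  -15.9] [20.7 33.4] 0.4
v>110 area 651.5 px [241.5 215. ] [28. 29.] bin mm [-41.4 -13.3] [23.5 24.6] 0.1
v>110 area 968.5 px [313.2 220.4] [18. 68.] bin mm [-45.8 -73.5] [14.9 56.9] 72.7
[0.66012811 0.02793174 0.20297543] [-0.06873692 -0.0779711   0.20297543] 11.7
tool bin mm [-68.7 -78.  203. ] tool z in bin [ 0.346  0.005 -0.938] theta 20.227762053259305
scene poly [[393.0, 217.0], [429.0, 195.0], [388.0, 160.0], [353.0, 178.0]]
  area 175.0 px [395.7 199.2] [ 9. 23.] bin mm [-43.6 -82.7] [30.  59.7] 73.1
  area 100.0 px [379.5 185.5] [11. 11.] bin mm [-45.1 -22.8] [38.7 31.9] 15.0
  area 83.5 px [402.2 177.6] [16.  8.] bin mm [ 22.2 -32.7] [27.3 49.4] 0.4
[0.66006392 0.0271424  0.20411577] [-0.0695213  -0.07808038  0.20411577] 11.75
```

The ingot's centre is at bin (-46,-73) mm, lying -17° from the bin's x axis. The button is at (-41,-15). I'll cross-check the height from two views while aligning.

Request:
{"fn": "arm_command", "kwargs": {
  "deltas": [
    [[0,0.6,-1,0,0,-5.8],[0,0.6,-1,0,0,-5.8],[0,0.6,-1,0,0,-5.8],[0.1,0.6,-1,0,0,0],[0,0,0,0,0,0],[0,0,0,0,0,0]]
  ],
  "gripper": -0.23
}}

```text
t: 12.25
tool_pos: [0.6614, 0.0501, 0.1656]
orientation: [-2.538, -1.465, -0.45]
force: [-0.4, -0.1, 0.3]
opening: 0.0361
gripper_force: 0.0
```

```bash
sed -i '/^for p in/,/^    u=/d' m5.py; python3 m5.py; python3 slip.py|head -1
python3 - <<'E'
from m4 import *
c=cam("wrist");I=cv2.imread("pics/last_wrist.png");h=cv2.cvtColor(I,cv2.COLOR_BGR2HSV)
m=cv2.inRange(h,(0,0,80),(180,70,255));u0=proj(c,o+E.T@np.array([-.046,-.0734,.09]));
cc,_=cv2.findContours(cv2.morphologyEx(m,cv2.MORPH_OPEN,np.ones((3,3))),cv2.RETR_EXTERNAL,cv2.CHAIN_APPROX_NONE)
b=min([b for b in cc if cv2.contourArea(b)>300],key=lambda b:np.hypot(*(np.array(cv2.minAreaRect(b)[0])-u0)));u=cv2.minAreaRect(b)[0]
# scene top-face: brighter part of blob
S=cv2.imread("pics/last_scene.png");cs=cam("scene");hs=cv2.cvtColor(S,cv2.COLOR_BGR2HSV);mm=cv2.inRange(hs,(0,0,25),(180,90,255));mm[:190]=0;mm[208:]=0;mm[:,:382]=0;mm[:,410:]=0
ys,xs=np.nonzero(mm);X,e=tri(c,u,cs,(xs.mean(),ys.mean()));print("wrist px",u,"scene",xs.mean(),ys.mean(),"bin",(E@(X-o)*1000).round(1),"err",e)
E
```

```text
poly [[388.0, 276.0], [333.0, 107.0], [142.0, 167.0], [189.0, 338.0]]
sat<70 area 6755.5 px [233.2 284.9] [ 75. 119.] bin mm [-53.4  -7.7] [54.2 86.5] 0.4
sat<70 area 1129.5 px [366.1 258.9] [45. 33.] bin mm [ -64.3 -105.6] [23.6 32.3] 89.6
sat<70 area 1740.0 px [316.  248.5] [83. 22.] bin mm [-46.  -73.1] [16.1 60.1] 72.5
sat<70 v>80 area 245.5 px [198.5 313. ] [ 8. 35.] bin mm [-65.5  22.4] [25.9  5.7] 73.4
sat<70 v>80 area 2822.0 px [254.1 281.1] [77. 65.] bin mm [-54.7 -23.8] [47.8 54.7] 86.2
sat<70 v>80 area 760.5 px [372.3 257.1] [44. 21.] bin mm [ -64.4 -110.2] [15.1 32.1] 88.0
sat<70 v>80 area 1714.0 px [316.5 249. ] [82. 21.] bin mm [-46.5 -73.3] [15.4 59.3] 72.6
v>110 area 720.5 px [372.9 258. ] [43. 20.] bin mm [ -65.2 -110.4] [14.9 30.6] 87.4
v>110 area 2606.0 px [254.9 281.1] [76. 64.] bin mm [-55.4 -23.8] [47.  53.9] 85.2
v>110 area 1477.5 px [316. 248.] [78. 20.] bin mm [-45.7 -73.2] [14.6 56.5] 72.5
[0.66217667 0.04966789 0.16627844] [-0.04707626 -0.07523637  0.16627844] 12.3
tool bin mm [-47.1 -75.2 166.3] tool z in bin [ 0.33  -0.103 -0.938] theta 19.351773271100438
wrist px (316.5, 249.0) scene 394.6305418719212 198.04926108374383 bin [-45.4 -76.2  89.2] err 0.005025187111318906
```

Both wrist views and the triangulation agree: centre (-46,-73), top near 89–90 mm. I'll descend.

Request:
{"fn": "arm_command", "kwargs": {
  "deltas": [
    [[-0.1,0.1,-2,0,0,0],[-0.1,0.1,-2,0,0,0],[0,0,-2,0,0,0],[0,0,-1.5,0,0,0],[0,0,-0.7,0,0,0],[0,0,-0.3,0,0,0],[0,0,0,0,0,0]]
  ]
}}

```text
t: 12.88
tool_pos: [0.6604, 0.0518, 0.0805]
orientation: [-2.541, -1.461, -0.451]
force: [0.3, -0.8, -0.7]
opening: 0.0357
gripper_force: 0.0
```

Request:
{"fn": "arm_command", "kwargs": {
  "deltas": [
    [[0,0,0,0,0,0],[0,0,0,0,0,0],[0,0,0,0,0,0],[0,0,0,0,0,0],[0,0,0,0,0,0],[0,0,0,0,0,0]]
  ],
  "gripper": -1,
  "squeeze": 40
}}

```text
t: 13.38
tool_pos: [0.661, 0.052, 0.0818]
orientation: [-2.541, -1.462, -0.454]
force: [-0.8, -0.5, 5.0]
opening: 0.0158
gripper_force: 40.0
```

Request:
{"fn": "arm_command", "kwargs": {
  "deltas": [
    [[0,0,0.7,0,0,0],[0,-0.2,1.5,0,0,0],[-0.1,-0.4,2.2,0,0,0],[-0.1,-0.5,2.5,0,0,0],[-0.1,-0.5,2.5,0,0,0],[-0.1,-0.5,2.5,0,0,0],[-0.1,-0.5,2.5,0,0,0],[0,0,0,0,0,0]]
  ]
}}

```text
t: 14.05
tool_pos: [0.6577, 0.0248, 0.2317]
orientation: [-2.544, -1.464, -0.462]
force: [0.3, 0.7, 0.6]
opening: 0.0155
gripper_force: 40.0
```

```bash
python3 m4.py scene
cat > flap.py <<'E'
from m4 import *
# lip far corners: where do predicted corners for angles match the flap's pixel extent in scene
I=eyes.read_camera("scene");c=cam("scene");h=cv2.cvtColor(I,cv2.COLOR_BGR2HSV)
m=cv2.inRange(h,(0,0,60),(180,45,255));m[:, :365]=0;m[:,455:]=0;m[:75]=0;m[190:]=0
b=max(cv2.findContours(m,cv2.RETR_EXTERNAL,cv2.CHAIN_APPROX_NONE)[0],key=cv2.contourArea)
print("flap blob",cv2.contourArea(b),cv2.boundingRect(b),"TL",b[:,0][np.argmin(b[:,0].sum(1))],"TR",b[:,0][np.argmax(b[:,0,0]-b[:,0,1])])
for a in(60,66,70,74,78):
    t=np.radians(a);print(a,[proj(c,o+E.T@np.array([.0625-.165*np.cos(t),y,.11+.165*np.sin(t)])).round().tolist() for y in(.123,-.123)])
E
python3 flap.py
```

```text
scene poly [[393.0, 217.0], [429.0, 195.0], [388.0, 160.0], [353.0, 178.0]]
  area 101.0 px [379.5 185.5] [11. 11.] bin mm [-45.1 -22.8] [38.7 31.9] 15.0
  area 67.5 px [388.6 165.8] [14.  7.] bin mm [20.8 18. ] [32.9 28.6] 85.4
[0.65701353 0.02528947 0.22867443] [-0.07199413 -0.07550676  0.22867443] 14.1
flap blob 1144.5 (392, 109, 56, 75) TL [392 109] TR [439 143]
60 [[357.0, 102.0], [427.0, 156.0]]
66 [[362.0, 97.0], [433.0, 150.0]]
70 [[365.0, 94.0], [436.0, 147.0]]
74 [[368.0, 92.0], [440.0, 144.0]]
78 [[372.0, 89.0], [444.0, 141.0]]
```

The ingot is out, the button hasn't moved, and the flap stands near 73°. Now I'll move to the block.

Request:
{"fn": "arm_command", "kwargs": {
  "deltas": [
    [[-2.07,-3.24,0,0,0,0],[-2.07,-3.24,0,0,0,0],[-2.07,-3.24,0,0,0,0],[-2.07,-3.24,0,0,0,0],[-2.07,-3.24,0,0,0,0],[-2.07,-3.24,0,0,0,0],[-2.07,-3.24,0,0,0,0],[-2.07,-3.24,0,0,0,0],[-2.07,-3.24,0,0,0,0],[-2.07,-3.24,0,0,0,0],[-2.07,-3.24,0,0,0,0],[0,0,0,0,0,0]]
  ]
}}

```text
t: 15.15
tool_pos: [0.4235, -0.3344, 0.2218]
orientation: [-2.544, -1.453, -0.447]
force: [0.7, -0.1, -1.7]
opening: 0.0156
gripper_force: 40.0
```

```bash
cat > m6.py <<'E'
from m4 import *
def find(n,z,pt,amin,lo=(0,0,60),hi=(180,70,255)):
    c=cam(n);I=eyes.read_camera(n);h=cv2.cvtColor(I,cv2.COLOR_BGR2HSV);cv2.imwrite("pics/last_%s.png"%n,I)
    m=cv2.morphologyEx(cv2.inRange(h,lo,hi),cv2.MORPH_OPEN,np.ones((3,3)));u=proj(c,pt);print(n,"expected px",u.round())
    for b in cv2.findContours(m,cv2.RETR_EXTERNAL,cv2.CHAIN_APPROX_NONE)[0]:
        r=cv2.minAreaRect(b)
        if cv2.contourArea(b)<amin or np.hypot(*(np.array(r[0])-u))>120: continue
        Q=np.array([onz(c,q,z)[:2]*1000 for q in b[:,0].astype(float)]).astype(np.float32);q=cv2.minAreaRect(Q)
        print("  area",cv2.contourArea(b),"px",np.round(r[0]),"mm",np.round(q[0],1),np.round(q[1],1),round(q[2],1))
if __name__=="__main__":
    for n in("scene","top","wrist"): find(n,.024,(.4295,-.3305,.024),200)
    s=monitor.read_state();print(s["tool_pos"],s["orientation"],s["force"],s["t"])
E
python3 m6.py
```

```text
scene expected px [218. 253.]
  area 983.0 px [218. 254.] mm [ 433.4 -334.1] [86.4 89.5] 29.5
  area 642.0 px [182. 192.] mm [ 214.1 -285.9] [125.  131.9] 4.2
top expected px [421. 240.]
  area 1264.0 px [435. 236.] mm [ 439.7 -370.1] [ 91.5 182.2] 18.2
  area 263.5 px [489. 206.] mm [ 524.8 -532.6] [78.8 72.3] 12.9
  area 84662.0 px [320. 200.] mm [603.3 -35.7] [2064.1 1197.1] 89.7
wrist expected px [321. 243.]
  area 501.5 px [231. 313.] mm [ 308.5 -346.2] [ 8.3 81.8] 59.0
  area 9909.5 px [318. 264.] mm [ 415.4 -348.3] [145.5 118.5] 59.8
[ 0.42704283 -0.32960289  0.22271785] [-2.53922389 -1.4572356  -0.45089963] [-0.38857982  0.09842756 -0.69726427] 15.3
```

Request:
{"fn": "arm_command", "kwargs": {
  "deltas": [
    [[0.1,0,-3,0,0,0],[0.1,-0.1,-3,0,0,0],[0,0,-3,0,0,0],[0,0,-3,0,0,0],[0,0,-3,0,0,0],[0,0,-2,0,0,0],[0,0,-1,0,0,0],[0,0,-0.6,0,0,0],[0,0,0,0,0,0],[0,0,0,0,0,0]]
  ]
}}

```text
t: 16.13
tool_pos: [0.4303, -0.3313, 0.0396]
orientation: [-2.541, -1.463, -0.452]
force: [0.4, -0.5, -0.2]
opening: 0.0153
gripper_force: 40.0
```

Run:
```python
from m6 import *
s=monitor.read_state();print(s["tool_pos"],s["orientation"],s["force"],s["opening"])
find("scene",.024,(.4295,-.3305,.024),200)
```

```text
[ 0.43033589 -0.33134429  0.03960232] [-2.54087905 -1.46263561 -0.4517009 ] [ 0.37221781 -0.48156472 -0.20893917] 0.015321337245173863
scene expected px [218. 253.]
  area 936.5 px [212. 255.] mm [ 426.5 -342. ] [105.8  99.5] 29.2
  area 218.5 px [192. 208.] mm [ 262.6 -288.9] [ 27.3 124.7] 59.3
```

Request:
{"fn": "arm_command", "kwargs": {
  "deltas": [
    [[0,0,-0.3,0,0,0],[0,0,-0.3,0,0,0],[0,0,-0.2,0,0,0],[0,0,0,0,0,0]]
  ]
}}

```text
t: 16.52
tool_pos: [0.4294, -0.3313, 0.0304]
orientation: [-2.541, -1.461, -0.451]
force: [0.3, 1.2, -1.2]
opening: 0.0157
gripper_force: 40.0
```

Request:
{"fn": "arm_command", "kwargs": {
  "deltas": [
    [[0,0,-0.1,0,0,0],[0,0,0,0,0,0],[0,0,0,0,0,0]]
  ]
}}

```text
t: 16.77
tool_pos: [0.4296, -0.3315, 0.0298]
orientation: [-2.541, -1.461, -0.451]
force: [-1.0, 0.3, 0.4]
opening: 0.0152
gripper_force: 40.0
```

Request:
{"fn": "arm_command", "kwargs": {
  "deltas": [
    [[0,0,-0.1,0,0,0],[0,0,0,0,0,0],[0,0,0,0,0,0]]
  ]
}}

```text
t: 17.02
tool_pos: [0.4296, -0.3315, 0.0298]
orientation: [-2.54, -1.462, -0.452]
force: [-4.0, 1.9, 9.3]
opening: 0.0154
gripper_force: 40.0
```

Request:
{"fn": "arm_command", "kwargs": {
  "deltas": [
    [[0,0,-0.05,0,0,0],[0,0,0,0,0,0],[0,0,0,0,0,0]]
  ]
}}

```text
t: 17.27
tool_pos: [0.4296, -0.3315, 0.0297]
orientation: [-2.54, -1.462, -0.452]
force: [-6.3, 4.2, 13.8]
opening: 0.0155
gripper_force: 40.0
```

It's in contact. I'll ease off and release.

Request:
{"fn": "arm_command", "kwargs": {
  "deltas": [
    [[0,0,0.1,0,0,0],[0,0,0,0,0,0]]
  ]
}}

```text
t: 17.43
tool_pos: [0.4298, -0.3317, 0.0298]
orientation: [-2.541, -1.461, -0.452]
force: [-3.3, 0.1, 6.8]
opening: 0.0156
gripper_force: 40.0
```

Request:
{"fn": "arm_command", "kwargs": {
  "deltas": [
    [[0,0,0,0,0,0],[0,0,0,0,0,0],[0,0,0,0,0,0],[0,0,0,0,0,0],[0,0,0,0,0,0]]
  ],
  "gripper": -0.1
}}

```text
t: 17.85
tool_pos: [0.4295, -0.3312, 0.0289]
orientation: [-2.541, -1.461, -0.451]
force: [0.0, 0.0, -0.9]
opening: 0.0407
gripper_force: 0.0
```

Request:
{"fn": "arm_command", "kwargs": {
  "deltas": [
    [[-0.2,-0.3,1,0,0,0],[-0.3,-0.5,2,0,0,0],[-0.3,-0.5,2,0,0,0],[-0.3,-0.5,3,0,0,0],[-0.3,-0.5,3,0,0,0],[-1,-3,3,0,0,0],[-1,-3,3,0,0,0],[-1,-3,3,0,0,0],[-1,-3,0,0,0,0],[-1,-3,0,0,0,0],[-1,-3,0,0,0,0],[0,0,0,0,0,0]]
  ]
}}

```text
t: 18.85
tool_pos: [0.3537, -0.5348, 0.2242]
orientation: [-2.545, -1.456, -0.449]
force: [0.2, -0.5, -0.7]
opening: 0.0415
gripper_force: 0.0
```

```bash
python3 - <<'E'
from m6 import *
for z in(.024,.038):
    for n in("scene","top","wrist"): find(n,z,(.4295,-.3305,z),100)
c=cam("top");I=cv2.imread("pics/last_top.png");h=cv2.cvtColor(I,cv2.COLOR_BGR2HSV);print(h[230:254,408:434,2])
s=monitor.read_state();print(s["tool_pos"],s["t"])
E
python3 flap.py|head -1; python3 m4.py scene|head -4
```

```text
scene expected px [218. 253.]
  area 976.0 px [218. 254.] mm [ 433.1 -333.8] [86.4 89. ] 29.1
top expected px [421. 240.]
  area 779.0 px [420. 241.] mm [ 426.4 -328.5] [81.4 84.3] 28.8
  area 66560.5 px [320. 200.] mm [603.3 -35.7] [2064.1 1197.1] 89.7
wrist expected px [285.  58.]
  area 4566.0 px [284.  63.] mm [ 425.2 -334.7] [84.3 83.8] 29.2
scene expected px [217. 250.]
  area 975.0 px [218. 254.] mm [ 442.4 -338.1] [85.1 87.5] 29.1
top expected px [422. 239.]
  area 779.0 px [420. 241.] mm [ 425.6 -324.8] [80.1 83.3] 29.0
  area 66838.5 px [320. 200.] mm [600.1 -36. ] [2036.5 1181.1] 89.7
wrist expected px [284.  54.]
  area 4561.0 px [284.  65.] mm [ 422.9 -341.5] [81.6 80.5] 28.9
[[163 161 168 177 189 192 193 191 191 190 189 190 191 191 190 190 189 182
  172 168 170 160 136  99  86  92]
 [160 163 171 181 186 185 181 187 190 190 192 192 192 193 191 191 190 184
  170 165 166 168 156 121  89  86]
 [166 168 170 172 174 173 178 191 194 186 190 192 191 193 191 192 191 186
  174 168 167 168 164 143 104  86]
 [170 170 165 166 167 175 189 199 196 184 183 187 189 191 191 191 192 190
 
[... 1855 characters left out ...]
83 171 167 166 162 155 135 110]
 [162 151 146 164 186 191 192 191 192 191 191 191 191 190 191 190 193 192
  185 171 164 155 139 118 101  89]
 [172 167 154 151 173 189 192 191 191 190 190 189 190 191 192 193 193 194
  187 166 143 124 104  92  87  87]
 [175 172 163 145 156 182 190 192 190 189 190 191 190 194 194 195 194 191
  172 142 108  96  89  89  88  87]]
[ 0.35749816 -0.5294622   0.22591535] 19.15
flap blob 2467.5 (370, 93, 75, 91) TL [370  93] TR [439 143]
scene poly [[393.0, 217.0], [429.0, 195.0], [388.0, 160.0], [353.0, 178.0]]
  area 100.5 px [379.7 185.2] [11. 11.] bin mm [-45.2 -23.2] [35.1 33.4] 87.4
[ 0.35753846 -0.52951328  0.22591086] [-0.67870729  0.09594487  0.22591086] 19.25
```

```bash
python3 -c "
from plant import ticket
print(ticket.close_job())"
```

```text
the job is handed in; nothing more can be done
None
```

The job is handed in at about 19 s of the 61 s allowed: the flap stands propped near 73° on the wooden clamp, the ingot is in the middle of the steel block, the button is still in the bin, and the block has not moved. I confirmed the end state by measurement only, since the 10 picture views were used up, and did not measure the ingot's flatness directly.

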